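# Flip the reorder flag of the empty bolt bin

### The arm

A 7-joint arm with a two-finger parallel gripper is mounted at the origin on the work surface. World frame = base frame: x ahead of the robot, y to its left, z up, the work surface at z = 0. Lengths are in m, angles in rad, forces in N, time in s.
With the tool pointing down it reaches from about 0.4 to 0.85 m from the base axis. Payload 10.4 kg.
Tool frame: the origin (TCP) lies at the very end of the fingers, on their centre line; the grasp point (between the pads) lies 19 mm behind it; x points along the fingers, y is the direction in which the jaws open and shut, and the axes are right-handed (so a half turn about x gives the same grasp; the last joint's range is limited). The gripper opens to 85 mm and grips with 20 to 120 N. Pads are 22 mm wide; open, the fingers measure 114 mm over their backs; the gripper's body (76 mm by 85 mm) begins 54 mm behind the grasp point. The pads swing forward as they close: fully open they stand 13 mm farther back than shut.
Start: joints at [-1.334, 0.332, -0.065, 1.46, 0.022, 1.35, -0.088], TCP at [0.161, 0.604, 0.231] pointing down, gripper open.
Joint ranges: [-2.6, 2.6], [-0.5, 2.12], [-1.47, 1.34], [0.16, 2.42], [-1.27, 4.41], [0.06, 2.06], [-2.6, 2.6]. Speed limits (rad/s): [2.22, 2.22, 2.79, 2.79, 3.14, 3.14, 3.14].

### API

Orientations are given as a rotation vector (axis times angle).
In Python, from rig import arm, eyes gives the robot as it stands.
- The arm moves only by the tool drive_tool, never from a script. Its argument "moves" is a list of rows, each a list of 3 entries, a list of its own where there are three numbers: the turn, a rotation vector about the tool's x, y, z in units of 10 degrees (1.0 is 10 degrees), then the shift along the tool's x, y, z in units of 30 mm (1.0 is 30 mm), then the opening, from 0 (shut) to 1 (fully open). In form: [[[ax, ay, az], [dx, dy, dz], hand], ...]. A call has 1 to 8 rows; each row shifts and turns the commanded pose from where the row before left it, along the tool's axes as they then stand; what a row does not reach is not made up. A row lasts 1/8 s, in which the tool goes at most 62.5 mm and 10.7 degrees, less where a joint would pass 70% of its speed; a pose out of reach is approached as far as the arm can. A call is refused whole if a number of a shift passes 1 or a number of a turn 1, either way. A call with a gripper value outside its range is refused whole. The fingers move at their own pace and stop on an object; "force" is the grip in N (left out, the last holds). Time passes only in rows, so rows that do not move let the fingers close. It gives the time, the measured TCP pose, the force and the opening at its end, in the units of the state.
- arm.sense(): the state, without advancing time (a new reading comes with each control period).
- eyes.capture(name): name is "side" or "top" or "wrist"; returns (picture, depth): 400x640x3 uint8, blue, green, red; 400x640 float32, m along the optical axis (not along the pixel's ray), 0 where there is no reading.
- eyes.get_calibration(name): a dict with "mtx" (3x3 intrinsics, pixels), "position" and "rotation" of the camera in the world. Camera axes: x right, y up, looking along -z (the intrinsics and any distortion apply to the point x, -y, -z); pixel columns grow to the right and rows downward; lengths in m; the calibration is good to about 2 mm. A picture is of the moment at which its call begins: read the wrist's pose just before it. get_calibration takes no time and is no camera call; for the wrist camera it gives the pose at the moment of the call.
- arm.finish_job(): hands the job in, once; it reports no verdict.
The state is a dict: "clock": time; "joints": joint angles; "qd": joint speeds; "effort": joint torques, N m; "tcp_pos": TCP position; "tcp_rot": TCP orientation; "contact_force": force on the tool from outside, world axes, zero at the start; "torque": the same for the moment, N m; "gripper_width": opening from 0.0 (shut) to 1.0 (fully open).
Only numpy, scipy, OpenCV 4.12 (cv2) and the standard library are available. Lean on these libraries where they do the work, as an engineer would, in place of code of your own. Each camera call takes 0.05 s, during which the arm holds its last target.

### The job

The blue parts bin is empty. Gently push the hinged flag on the stand in front of it all the way over its pivot, from green to orange face up, so that it lies fully down flat on the bin's side, then leave it. Do not grip or pick up anything, and leave the other two flags, the bins and everything else on the bench as they are.

Things in the scene. Friction and masses are not known exactly. Their poses are not given: they have to be found in the camera images.
- station_blue: fixed marker stand before the blue bin (to work on): wooden foot 130 x 90 x 12 mm, two cheeks (31 to 37 mm either side of the middle, 63 mm high), rest posts at x = +-36 mm, 52 mm high. Origin under its centre, on the bench; +x points to its bin (away from the robot), +y along the hinge, whose pin is 55 mm above the origin. 
- hinge_blue (a point): point on the pivot of the blue bin's flag, mid-width. The flag is a rigid plate 5 mm thick, 50 mm wide, reaching 72 mm out from the pivot, then a 30 mm lip bent 45 degrees to the green side: at angle 0 the lip rises outward, its end 93 mm from the pivot towards the robot and 21 mm above it. One face green with a white dot, the other orange with a white bar.
- flag_blue (a joint): hinge angle, rad. 0: level, pointing to the stand's -x (robot side), green up, free space under its outer half and lip; 1.57: upright; 3.14: level on the bin's side, orange up, lip sloping down. Stops at 0 and 3.14. Friction (0.06 N m, about 1 N at the lip) holds the flag at any angle: it does not fall over by itself and must be pushed right down.
- lip_blue (a point): middle of the lip's outer end on the blue bin's flag (its axes turn with the flag)
- bin_blue: loose open blue plastic parts bin, empty, 120 (x) x 95 x 60 mm high, front wall 32 mm; origin at the centre of its underside. Its front wall is at least 110 mm beyond the hinge. Not to be moved.
- station_red: fixed marker stand before the red bin: wooden foot 130 x 90 x 12 mm, two cheeks (31 to 37 mm either side of the middle, 63 mm high), rest posts at x = +-36 mm, 52 mm high. Origin under its centre, on the bench; +x points to its bin (away from the robot), +y along the hinge, whose pin is 55 mm above the origin. Leave alone.
- lip_red (a point): middle of the lip's outer end on the red bin's flag, which lies green face up towards the robot and must stay so
- station_grey: fixed marker stand before the grey bin: wooden foot 130 x 90 x 12 mm, two cheeks (31 to 37 mm either side of the middle, 63 mm high), rest posts at x = +-36 mm, 52 mm high. Origin under its centre, on the bench; +x points to its bin (away from the robot), +y along the hinge, whose pin is 55 mm above the origin. Leave alone.
- lip_grey (a point): middle of the lip's outer end on the grey bin's flag, which has been flipped already (orange face up, towards its bin) and must stay so
- bin_red: loose red parts bin full of bolts, 120 x 95 x 60 mm; origin under its centre. Bystander.
- bin_grey: loose grey parts bin full of bolts, 120 x 95 x 60 mm; origin under its centre. Bystander.
- tape: loose yellow tape measure lying on its side between two stands, 70 x 62 x 36 mm; origin under its centre. Bystander.
- pencil: loose flat red carpenter's pencil, 120 x 12 x 8 mm, along its x; origin under its centre. Bystander.
- square: loose combination square lying flat, orange stock 30 x 110 x 16 mm (origin under its centre) with a 200 mm steel blade along its +x. Bystander.
- glue: loose white glue bottle standing upright, 56 mm across, 150 mm high; origin under its centre. Bystander.
- driver: loose screwdriver with a green handle, lying on the bench. Bystander.

How it is judged:
By the outcome, as a careful person would: the job done as asked, in the order asked, and still so for the second after the job is handed in, with the robot touching nothing.
It also fails if it takes over 48 s, if anything falls off the work surface, if the arm or the gripper's body presses on something with over 40 N, if the wrist force passes 120 N, or if a joint passes its speed limit or range.

## Working session

There is one attempt and no reset: what is moved stays moved. The work goes in short steps, Python scripts to look and compute and a tool call to move; the robot and the scene stay as the last step left them, time stands still between calls to the robot, and variables do not carry over. Pictures are saved under pics/ and viewed, and the job is handed in when it is done.

Besides the shell and the picture viewer there is one more tool, called after ">>>" as name([rows], argument=value, ...), one row to a line, values as JSON. drive_tool: Moves the arm, as the interface text tells. Its arguments: {"type":"object","properties":{"moves":{"type":"array","items":{"type":"array"}},"force":{"type":"number"}},"required":["moves"]}

```bash
mkdir -p pics; ls
python3 - <<'E'
from rig import arm, eyes
import cv2, numpy as np
s=arm.sense(); print(s)
for n in ("side","top"):
    im,d=eyes.capture(n); cv2.imwrite(f"pics/{n}0.png",im); np.save(f"pics/{n}0.npy",d)
    c=eyes.get_calibration(n); print(n,c)
E
```

```text
pics
{'clock': 0.0, 'joints': array([-1.33359367,  0.33288844, -0.06469365,  1.4609359 ,  0.02160378,
        1.34989546, -0.08847968]), 'qd': array([-0.0001307 ,  0.00091937, -0.00133191,  0.00139988, -0.0008143 ,
       -0.00196398, -0.00175516]), 'effort': array([ 4.40065742e-04, -6.25440431e+01,  4.98980738e-02, -3.91626728e+01,
        1.63405796e-02,  9.82462952e-03,  2.16635431e-05]), 'tcp_pos': array([0.16047046, 0.60366308, 0.23050815]), 'tcp_rot': array([ 0.20279643,  1.56127436, -0.20504314]), 'contact_force': array([ 0.04770273,  0.21799037, -0.7383664 ]), 'torque': array([ 0.00419116, -0.00409465, -0.01259031]), 'gripper_width': 1.0020205298995226}
side {'mtx': array([[369.6902346 ,   0.        , 321.38816625],
       [  0.        , 369.6902346 , 196.62382008],
       [  0.        ,   0.        ,   1.        ]]), 'position': array([ 0.36295876, -0.80994792,  0.79056858]), 'rotation': array([ 0.85888745, -0.11389151, -0.19839823])}
top {'mtx': array([[374.95260846,   0.        , 315.82703744],
       [  0.        , 374.95260846, 200.00101849],
       [  0.        ,   0.        ,   1.        ]]), 'position': array([0.45380586, 0.02418778, 1.01453452]), 'rotation': array([ 0.06789399, -0.12963259, -1.56095958])}
```

View pics/side0.png

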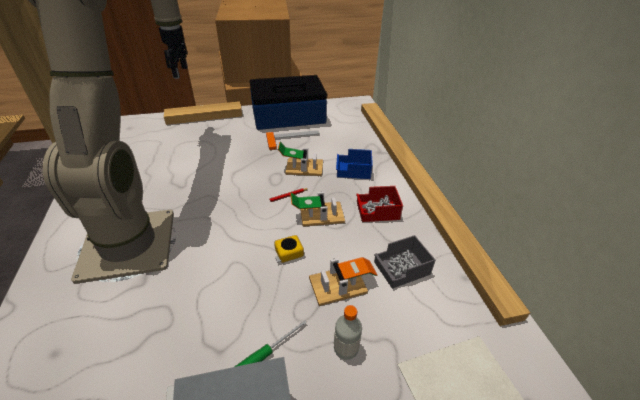

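View pics/top0.png

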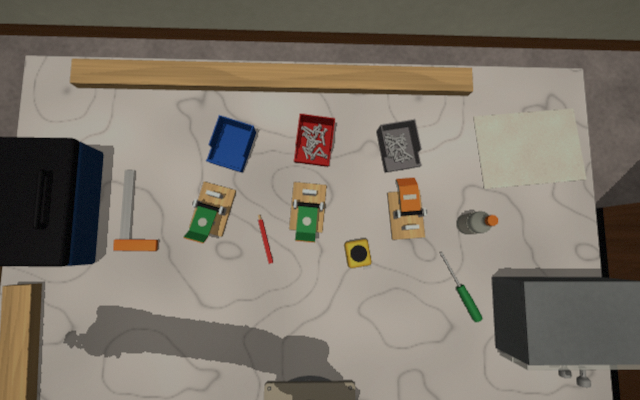

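The top view shows the blue bin at about (232,143) and the blue stand at about (212,208). Its green flag points toward the robot, with the lip end near (198,235). Next I'll measure these.

```bash
cat > h.py <<'E'
import numpy as np, cv2
from scipy.spatial.transform import Rotation as R
from rig import arm, eyes
def cloud(n,d,c=None):
    c=c or eyes.get_calibration(n); K=c["mtx"]
    v,u=np.mgrid[0:d.shape[0],0:d.shape[1]]
    P=np.stack([(u-K[0,2])/K[0,0]*d,-(v-K[1,2])/K[1,1]*d,-d],-1)
    return P@R.from_rotvec(c["rotation"]).as_matrix().T+c["position"]
def ray(n,uv,z,c=None):
    c=c or eyes.get_calibration(n);K=c["mtx"]
    uv=np.atleast_2d(uv).astype(float)
    r=np.c_[(uv[:,0]-K[0,2])/K[0,0],-(uv[:,1]-K[1,2])/K[1,1],-np.ones(len(uv))]@R.from_rotvec(c["rotation"]).as_matrix().T
    t=(z-c["position"][2])/r[:,2]
    return c["position"]+r*t[:,None]
def proj(n,P,c=None):
    c=c or eyes.get_calibration(n);K=c["mtx"]
    q=(np.atleast_2d(P)-c["position"])@R.from_rotvec(c["rotation"]).as_matrix()
    return np.c_[K[0,0]*q[:,0]/-q[:,2]+K[0,2],K[1,1]*-q[:,1]/-q[:,2]+K[1,2]]
E
python3 - <<'E'
from h import *
for n,(x0,y0,x1,y1) in (("top",(165,100,265,260)),("side",(255,120,395,190))):
    im=cv2.imread(f"pics/{n}0.png"); d=np.load(f"pics/{n}0.npy"); P=cloud(n,d)
    print(n,"valid",(d>0).mean())
    cv2.imwrite(f"pics/{n}0z.png",cv2.resize(im[y0:y1,x0:x1],None,fx=5 if n=="side" else 3.7,fy=5 if n=="side" else 3.7,interpolation=cv2.INTER_CUBIC))
    hsv=cv2.cvtColor(im,cv2.COLOR_BGR2HSV)
    box=np.zeros(d.shape,bool); box[y0:y1,x0:x1]=1
    for name,lo,hi in (("green",(50,100,40),(75,255,255)),("wood",(10,60,120),(25,200,255)),("blue",(108,120,40),(125,255,255))):
        m=(cv2.inRange(hsv,lo,hi)>0)&box&(d>0)
        p=P[m]; 
        if len(p)==0: continue
        uv=np.argwhere(m)[:,::-1]
        print(name,m.sum(),"mean",p.mean(0).round(3),"min",p.min(0).round(3),"max",p.max(0).round(3), "uv rect",cv2.minAreaRect(uv.astype(np.float32)))
        if name=="green":
            q=p[:,:2]-p[:,:2].mean(0); w,V=np.linalg.eigh(q.T@q); print("axis",V[:,1])
            for e in np.linspace(p[:,0].min(),p[:,0].max(),9)[:-1]:
                k=(p[:,0]>=e)&(p[:,0]<e+(np.ptp(p[:,0])/8)); print(e.round(3),p[k].mean(0).round(3),p[k,1].min().round(3),p[k,1].max().round(3),p[k,2].max().round(3))
E
```

```text
top valid 0.99580078125
green 593 mean [0.512 0.273 0.068] min [0.468 0.24  0.055] max [0.557 0.306 0.094] uv rect ((201.1810302734375, 223.5775909423828), (20.746417999267578, 35.84666061401367), 23.198591232299805)
axis [-0.96770945  0.2520683 ]
0.468 [0.475 0.274 0.086] 0.259 0.3 0.094
0.479 [0.484 0.281 0.077] 0.255 0.306 0.092
0.49 [0.496 0.277 0.068] 0.252 0.301 0.075
0.501 [0.506 0.276 0.066] 0.249 0.3 0.072
0.512 [0.518 0.273 0.064] 0.246 0.297 0.069
0.523 [0.53  0.267 0.061] 0.242 0.293 0.067
0.535 [0.54  0.266 0.059] 0.24 0.292 0.064
0.546 [0.55  0.271 0.059] 0.242 0.289 0.063
wood 722 mean [0.573 0.249 0.014] min [ 0.463  0.132 -0.005] max [0.631 0.32  0.096] uv rect ((224.87591552734375, 219.5912322998047), (66.81075286865234, 63.05158615112305), 19.983108520507812)
blue 1796 mean [0.733 0.217 0.014] min [ 0.655  0.153 -0.005] max [0.794 0.275 0.063] uv rect ((230.35000610351562, 143.4499969482422), (40.16092300415039, 47.43416213989258), 18.434947967529297)
side valid 0.99610546875
green 173 mean [0.51  0.271 0.069] min [0.469 0.238 0.057] max [0.555 0.301 0.094] uv rect
[... 170 characters left out ...]
0.094
0.48 [0.485 0.276 0.076] 0.255 0.301 0.09
0.491 [0.496 0.276 0.069] 0.251 0.301 0.072
0.501 [0.506 0.271 0.066] 0.25 0.297 0.069
0.512 [0.518 0.267 0.064] 0.245 0.293 0.067
0.523 [0.528 0.266 0.063] 0.241 0.29 0.066
0.534 [0.539 0.265 0.061] 0.238 0.287 0.064
0.544 [0.549 0.268 0.06 ] 0.241 0.283 0.062
wood 769 mean [0.743 0.343 0.019] min [ 0.443  0.133 -0.637] max [1.491 1.606 0.095] uv rect ((332.477294921875, 155.19659423828125), (61.60116195678711, 128.33816528320312), 83.90413665771484)
blue 1173 mean [0.679 0.298 0.025] min [ 0.411  0.149 -0.002] max [0.796 0.569 0.064] uv rect ((317.8765869140625, 139.9268798828125), (126.78146362304688, 41.548885345458984), 30.650663375854492)
```

```bash
ls pics; nproc
```

```text
side0.npy
side0.png
side0z.png
top0.npy
top0.png
top0z.png
4
```

View pics/top0z.png

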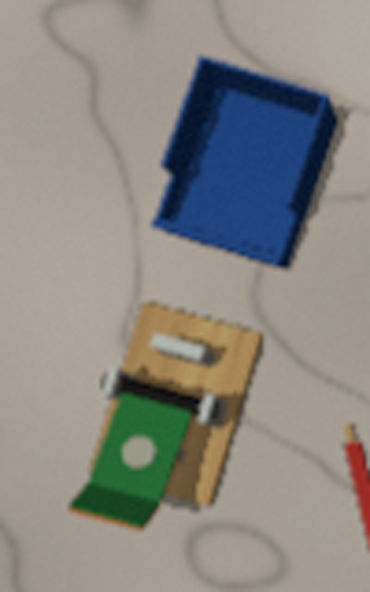

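View pics/side0z.png

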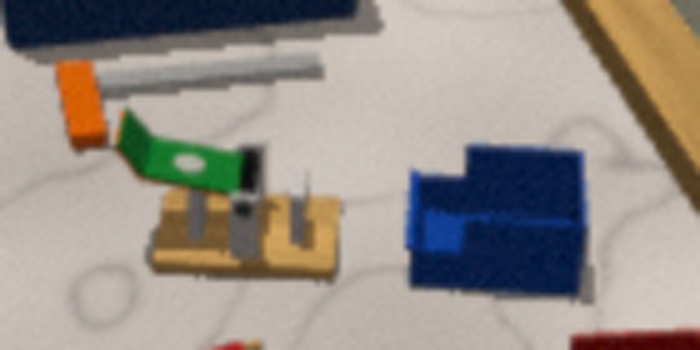

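Run:
```python
from h import *
for n in ("top","side"):
    im=cv2.imread(f"pics/{n}0.png"); d=np.load(f"pics/{n}0.npy"); P=cloud(n,d)
    # foot: points with z 6-17mm near station
    x,y,z=P[...,0],P[...,1],P[...,2]
    m=(d>0)&(x>.44)&(x<.66)&(y>.18)&(y<.36)
    f=m&(z>.008)&(z<.018); p=P[f]
    print(n,"foot n",f.sum(),cv2.minAreaRect((p[:,:2]*1000).astype(np.float32)))
    allp=P[m&(z>.008)]; print("all",cv2.minAreaRect((allp[:,:2]*1000).astype(np.float32)))
    hsv=cv2.cvtColor(im,cv2.COLOR_BGR2HSV)
    g=m&(cv2.inRange(hsv,(50,100,40),(75,255,255))>0)
    p=P[g]
    main=p[p[:,0]>.497]; c=main.mean(0); A=np.c_[main[:,:2]-c[:2],np.ones(len(main))]
    s=np.linalg.lstsq(A,main[:,2],rcond=None)[0]; print("plate slope",s[:2],"deg",np.degrees(np.arctan(np.hypot(*s[:2]))))
    # walls of bin
    b=(d>0)&(x>.63)&(x<.82)&(y>.12)&(y<.3)&(z>.02)
    print("bin top", cv2.minAreaRect((P[b][:,:2]*1000).astype(np.float32)), P[b][:,2].max())
    hi=m&(z>.05)&~g; print("hi pts (cheeks/posts)",np.c_[P[hi]*1000].round(0)[::3].tolist()[:40])
```

```text
top foot n 890 ((579.583740234375, 255.17250061035156), (90.73452758789062, 181.08934020996094), 74.54186248779297)
all ((569.4884033203125, 257.88702392578125), (91.0198974609375, 210.14295959472656), 74.36217498779297)
plate slope [-0.16804817  0.04711171] deg 9.899952274949355
bin top ((724.4364013671875, 215.84088134765625), (96.86492919921875, 124.95557403564453), 73.21263885498047) 0.06264184840450848
hi pts (cheeks/posts) [[598.0, 268.0, 55.0], [597.0, 264.0, 51.0], [594.0, 264.0, 51.0], [594.0, 256.0, 52.0], [591.0, 271.0, 51.0], [591.0, 264.0, 51.0], [591.0, 256.0, 52.0], [591.0, 248.0, 52.0], [588.0, 265.0, 54.0], [589.0, 253.0, 52.0], [589.0, 244.0, 50.0], [589.0, 235.0, 52.0], [586.0, 253.0, 52.0], [586.0, 246.0, 50.0], [587.0, 236.0, 51.0], [584.0, 240.0, 53.0], [581.0, 238.0, 50.0], [571.0, 293.0, 62.0], [569.0, 299.0, 59.0], [570.0, 291.0, 58.0], [566.0, 295.0, 64.0], [568.0, 288.0, 53.0], [564.0, 295.0, 62.0], [564.0, 288.0, 59.0], [564.0, 281.0, 58.0], [562.0, 298.0, 59.0], [562.0, 292.0, 56.0], [562.0, 283.0, 61.0], [562.0, 276.0, 58.0], [562.0, 269.0, 56.0], [559.0
[... 824 characters left out ...]
9.0, 296.0, 61.0], [532.0, 291.0, 64.0], [557.0, 288.0, 63.0], [568.0, 291.0, 60.0], [469.0, 261.0, 87.0], [553.0, 287.0, 60.0], [563.0, 280.0, 63.0], [468.0, 256.0, 87.0], [512.0, 274.0, 69.0], [523.0, 277.0, 66.0], [566.0, 277.0, 61.0], [475.0, 258.0, 80.0], [515.0, 273.0, 65.0], [526.0, 278.0, 61.0], [565.0, 273.0, 59.0], [510.0, 263.0, 68.0], [521.0, 267.0, 64.0], [560.0, 263.0, 62.0], [513.0, 261.0, 65.0], [552.0, 264.0, 58.0], [592.0, 263.0, 53.0], [484.0, 253.0, 70.0], [558.0, 256.0, 58.0], [594.0, 257.0, 53.0], [498.0, 251.0, 65.0], [553.0, 245.0, 62.0], [593.0, 252.0, 52.0], [514.0, 246.0, 62.0], [556.0, 243.0, 59.0], [592.0, 245.0, 53.0], [524.0, 244.0, 58.0], [534.0, 241.0, 59.0]]
```

Run:
```python
from h import *
np.set_printoptions(precision=4,suppress=True)
s=arm.sense(); print("tool axes cols\n",R.from_rotvec(s["tcp_rot"]).as_matrix())
for n in ("top","side"):
    im=cv2.imread(f"pics/{n}0.png"); d=np.load(f"pics/{n}0.npy"); P=cloud(n,d)
    x,y,z=P[...,0],P[...,1],P[...,2]
    m=(d>0)&(x>.44)&(x<.645)&(y>.18)&(y<.36)&(z>.008)&(z<.017)
    p=P[m][:,:2]
    yaw=np.radians(-15.5) if n=="top" else np.radians(-15)
    for yd in (-14,-15,-16,-17):
        a=np.radians(yd); ex=np.array([np.cos(a),np.sin(a)]); ey=np.array([-ex[1],ex[0]])
        u=p@ex; v=p@ey
        print(n,yd,"u",np.percentile(u,[0,1,3,97,99,100]).round(3),"v",np.percentile(v,[0,1,3,97,99,100]).round(3))
    # blobs: cheeks (bright grey-white, z>.056), by colour
    hsv=cv2.cvtColor(im,cv2.COLOR_BGR2HSV)
    post=(d>0)&(x>.575)&(x<.62)&(y>.2)&(y<.3)&(z>.044)
    print("far post mean",P[post].mean(0),cv2.minAreaRect((P[post][:,:2]*1000).astype(np.float32)))
    g=(cv2.inRange(hsv,(50,100,40),(75,255,255))>0)&(x>.44)&(x<.6)&(y>.2)&(y<.35)
    print("green",cv2.minAreaRect((P[g][:,:2]*1000).astype(np.float32)))
    w=(hsv[...,1]<60)&(x>.5)&(x<.54)&(y>.25)&(y<.29)&(z>.05); print("dot",P[w].mean(0),w.sum())
```

```text
tool axes cols
 [[-0.0003  0.2569  0.9664]
 [-0.0012  0.9664 -0.2569]
 [-1.     -0.0013  0.    ]]
top -14 u [0.409 0.411 0.415 0.537 0.539 0.54 ] v [0.342 0.344 0.345 0.431 0.433 0.435]
top -15 u [0.403 0.405 0.409 0.53  0.532 0.533] v [0.352 0.352 0.353 0.439 0.441 0.442]
top -16 u [0.397 0.398 0.402 0.523 0.525 0.526] v [0.359 0.36  0.361 0.447 0.449 0.451]
top -17 u [0.39  0.392 0.395 0.516 0.518 0.52 ] v [0.366 0.368 0.369 0.455 0.457 0.459]
far post mean [0.5892 0.2528 0.0516] ((589.2319946289062, 252.85511779785156), (36.7659797668457, 9.739109992980957), 74.76016235351562)
green ((513.1163330078125, 273.74505615234375), (51.14204406738281, 82.45845794677734), 74.80009460449219)
dot [0.5166 0.2724 0.0649] 62
side -14 u [0.412 0.413 0.414 0.538 0.54  0.541] v [0.338 0.34  0.341 0.426 0.429 0.434]
side -15 u [0.404 0.406 0.408 0.531 0.533 0.534] v [0.347 0.348 0.349 0.435 0.438 0.443]
side -16 u [0.397 0.399 0.401 0.524 0.526 0.527] v [0.354 0.356 0.358 0.443 0.446 0.452]
side -17 u [0.389 0.392 0.394 0.517 0.519 0.521] v [0.362 0.363 0.366 0.451 0.455 0.461]
far post mean [0.5887 0.2468 0.0514] ((588.9481201171875, 248.73687744140625), (31.32086753845215, 7.087030410766602), 78.1715087890625)
green ((511.2507019042969, 270.2814636230469), (49.55198287963867, 81.66349029541016), 73.16256713867188)
dot [0.5165 0.271  0.0649] 17
```

The hinge is at about (0.555, 0.262, 0.055) with a yaw of −15°. The tool's z axis already points along the stand's +x. I'll move to the robot side of the flag with the fingers shut, tilt 45° and slide in under the lip.

>>> drive_tool([
  [[0,0,0],[0,-0.7,0.9],0],
  [[0,0,0],[0,-0.7,0.9],0],
  [[0,0,0],[0,-0.7,0.9],0],
  [[0,0,0],[0,-0.7,0.9],0],
  [[0,0,0],[0,-0.7,0.9],0],
  [[0,0,0],[0,-0.7,0.9],0],
  [[0,0,0],[0,-0.7,0.9],0],
  [[0,0,0],[0,-0.7,0.9],0],
], force=20)

```text
clock: 1.1
tcp_pos: [0.3266, 0.385, 0.231]
tcp_rot: [0.204, 1.561, -0.204]
contact_force: [-0.4, 0.1, -0.4]
gripper_width: -0.0
```

>>> drive_tool([
  [[0,-0.9,0],[0,-0.7,0.6],0],
  [[0,-0.9,0],[0,-0.7,0.5],0],
  [[0,-0.9,0],[0,-0.5,0.3],0],
  [[0,-0.9,0],[0,-0.2,0],0],
  [[0,-0.9,0],[0,0,0],0],
  [[0,0,0],[0,0,0],0],
])

```text
clock: 1.85
tcp_pos: [0.3484, 0.3149, 0.2349]
tcp_rot: [0.097, 0.781, -0.244]
contact_force: [-0.0, 0.8, 0.2]
gripper_width: -0.002
```

```bash
cat >> h.py <<'E'
np.set_printoptions(precision=4,suppress=True)
H=np.array([.555,.262,.055]); a_=np.radians(-15); EX=np.array([np.cos(a_),np.sin(a_),0]); EY=np.array([-EX[1],EX[0],0])
def rep():
    s=arm.sense(); M=R.from_rotvec(s["tcp_rot"]).as_matrix(); q=s["tcp_pos"]-H
    print("t",s["clock"],"uvw mm",(np.array([q@EX,q@EY,q[2]])*1000).round(1),"world",s["tcp_pos"],"F",s["contact_force"].round(2),"grip",round(s["gripper_width"],2))
    print("tool x",M[:,0],"pitch",np.degrees(np.arcsin(-M[2,0])).round(1),"y",M[:,1]); print("joints",s["joints"])
    return s,M,q
E
python3 -c "
from h import *
s,M,q=rep()
t=H-.154*EX+np.array([0,0,.048])
print('need units',M.T@(t-s['tcp_pos'])/.03)"
```

```text
t 1.85 uvw mm [-213.3   -2.4  179.9] world [0.3484 0.3149 0.2349] F [-0.03  0.85  0.18] grip -0.0
tool x [ 0.6836 -0.1813 -0.707 ] pitch 45.0 y [ 0.2528  0.9675 -0.0037]
joints [-1.2003 -0.0863 -0.1841  2.1403  0.8112  1.2772 -0.3909]
need units [ 4.506   0.0827 -1.7118]
```

>>> drive_tool([
  [[0,0,0],[0.9,0,-0.4],0],
  [[0,0,0],[0.9,0,-0.4],0],
  [[0,0,0],[0.9,0,-0.4],0],
  [[0,0,0],[0.9,0.1,-0.3],0],
  [[0,0,0],[0.9,0,-0.2],0],
  [[0,0,0],[0,0,0],0],
])

```text
clock: 2.6
tcp_pos: [0.4091, 0.3004, 0.1041]
tcp_rot: [0.101, 0.783, -0.251]
contact_force: [-0.4, -0.2, 0.3]
gripper_width: -0.004
```

```bash
python3 -c "
from h import *
im,d=eyes.capture('side'); cv2.imwrite('pics/side1.png',cv2.resize(im[100:210,225:425],None,fx=4,fy=4,interpolation=cv2.INTER_CUBIC))
s,M,q=rep()
t=H-.083*EX+np.array([0,0,-.0225])
print('need units',M.T@(t-s['tcp_pos'])/.03)"
```

```text
t 2.65 uvw mm [-151.6    0.3   50.1] world [0.4087 0.3015 0.1051] F [-0.59 -0.37  0.52] grip 0.0
tool x [ 0.6818 -0.184  -0.708 ] pitch 45.1 y [ 0.2595  0.9658 -0.0011]
joints [-1.1347  0.1457 -0.1061  2.2328  1.0116  1.0047 -0.6104]
need units [ 3.3274 -0.0064 -0.0915]
```

View pics/side1.png

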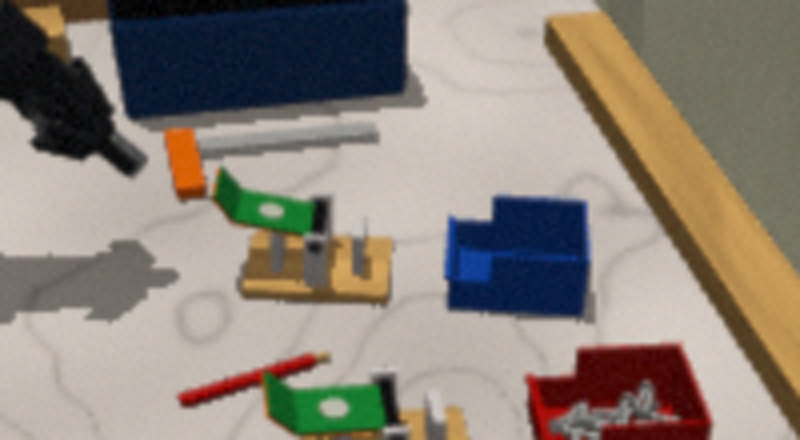

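The closed fingers (tip at crop pixel (140,165)) point forward and down at the space under the flag's lip. I'll slide in.

>>> drive_tool([
  [[0,0,0],[0.7,0,-0.1],0],
  [[0,0,0],[0.7,0,0],0],
  [[0,0,0],[0.6,0,0],0],
  [[0,0,0],[0.5,0,0],0],
  [[0,0,0],[0.5,0,0],0],
  [[0,0,0],[0.3,0,0],0],
  [[0,0,0],[0,0,0],0],
])

```text
clock: 3.52
tcp_pos: [0.4739, 0.2844, 0.0324]
tcp_rot: [0.102, 0.781, -0.247]
contact_force: [-0.6, -0.0, -0.4]
gripper_width: -0.002
```

```bash
python3 -c "
from h import *
im,d=eyes.capture('side'); cv2.imwrite('pics/side2.png',cv2.resize(im[100:210,225:425],None,fx=4,fy=4,interpolation=cv2.INTER_CUBIC))
s,M,q=rep()"
```

```text
t 3.575 uvw mm [-84.5   1.1 -22.3] world [0.4737 0.2849 0.0327] F [-1.02 -0.51  0.21] grip -0.0
tool x [ 0.6832 -0.1819 -0.7072] pitch 45.0 y [ 0.257   0.9664 -0.0003]
joints [-1.0604  0.3324 -0.0161  2.2184  1.2172  0.8284 -0.7425]
```

View pics/side2.png

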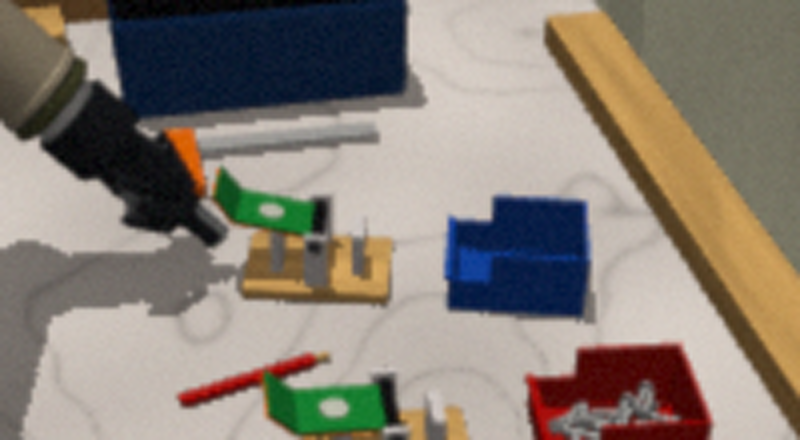

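```bash
cat > plan.py <<'E'
from h import *
def tip(th,a=15,h=11):
    th=np.radians(th); e=np.array([-np.cos(th),np.sin(th)]); g=np.array([np.sin(th),np.cos(th)])
    t=np.array([1,-1])/2**.5; n=np.array([1,1])/2**.5
    d=np.degrees(th)
    if d<=45: return 72*e-2.5*g+a*t-h*n
    if d<=135: return (72-a)*e-2.5*g-h*n
    k=min(1,(d-135)/20); r=57+5*k
    return r*e-2.5*g-h*n*(1-2*k)
s,M,q=rep(); p=np.array([q@EX,q[2]])*1000
for th in range(0,190,10):
    x=tip(th); d=x-p; print(th,x.round(1),"dx,dz units",np.round([(d[0]-d[1])/2**.5/30,(d[0]+d[1])/2**.5/30],2)); p=x
E
python3 plan.py
```

```text
t 3.575 uvw mm [-84.5   1.1 -22.3] world [0.4737 0.2849 0.0327] F [-1.02 -0.51  0.21] grip -0.0
tool x [ 0.6832 -0.1819 -0.7072] pitch 45.0 y [ 0.257   0.9664 -0.0003]
joints [-1.0604  0.3324 -0.0161  2.2184  1.2172  0.8284 -0.7425]
0 [-69.2 -20.9] dx,dz units [0.33 0.39]
10 [-68.5  -8.3] dx,dz units [-0.28  0.31]
20 [-65.7   3.9] dx,dz units [-0.22  0.36]
30 [-60.8  15.5] dx,dz units [-0.16  0.39]
40 [-53.9  26. ] dx,dz units [-0.09  0.41]
50 [-46.3  34.3] dx,dz units [-0.02  0.37]
60 [-38.4  40.3] dx,dz units [0.04 0.33]
70 [-29.6  44.9] dx,dz units [0.1  0.32]
80 [-20.1  47.9] dx,dz units [0.15 0.29]
90 [-10.3  49.2] dx,dz units [0.2  0.26]
100 [-0.3 48.8] dx,dz units [0.24 0.22]
110 [ 9.4 46.6] dx,dz units [0.28 0.18]
120 [18.6 42.8] dx,dz units [0.31 0.13]
130 [26.9 37.5] dx,dz units [0.32 0.07]
140 [39.1 35.5] dx,dz units [0.33 0.24]
150 [55.3 36.4] dx,dz units [0.36 0.4 ]
160 [65.2 31.3] dx,dz units [0.35 0.11]
170 [68.4 21. ] dx,dz units [ 0.32 -0.17]
180 [69.8 10.3] dx,dz units [ 0.29 -0.22]
```

The fingers are under the lip with clearance and not touching it. Next I'll lift gently along the arc in small steps.

>>> drive_tool([
  [[0,0,0],[0.05,-0.03,0.25],0],
  [[0,0,0],[0,0,0.25],0],
  [[0,0,0],[0,0,0.2],0],
  [[0,0,0],[-0.1,0,0.18],0],
  [[0,0,0],[-0.1,0,0.18],0],
  [[0,0,0],[-0.1,0,0.2],0],
  [[0,0,0],[-0.1,0,0.2],0],
  [[0,0,0],[0,0,0],0],
])

```text
clock: 4.58
tcp_pos: [0.4966, 0.2781, 0.0719]
tcp_rot: [0.103, 0.78, -0.246]
contact_force: [-0.4, 0.1, -0.4]
gripper_width: 0.001
```

```bash
python3 -c "
from h import *
im,d=eyes.capture('side'); cv2.imwrite('pics/side3.png',cv2.resize(im[100:210,225:425],None,fx=4,fy=4,interpolation=cv2.INTER_CUBIC))
s,M,q=rep()"
```

```text
t 4.625 uvw mm [-60.7   0.4  16.5] world [0.4964 0.2781 0.0715] F [-0.22 -0.52 -0.32] grip -0.0
tool x [ 0.6837 -0.1813 -0.7069] pitch 45.0 y [0.257  0.9664 0.0007]
joints [-1.0196  0.2589 -0.0014  2.1927  1.1623  0.8312 -0.6006]
```

View pics/side3.png

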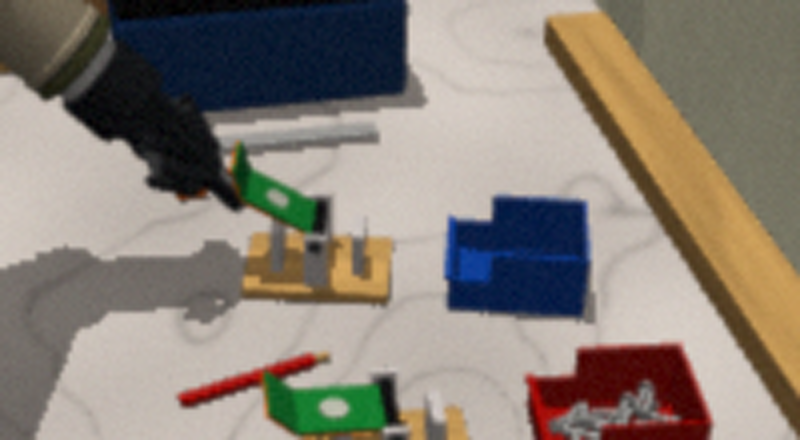

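The flag has lifted to about 30° with the fingers under the lip, around crop (235,200). I'll carry on along the arc.

>>> drive_tool([
  [[0,0,0],[-0.05,0,0.2],0],
  [[0,0,0],[-0.05,0,0.2],0],
  [[0,0,0],[0,0,0.2],0],
  [[0,0,0],[0,0,0.18],0],
  [[0,0,0],[0.02,0,0.17],0],
  [[0,0,0],[0.02,0,0.17],0],
  [[0,0,0],[0.05,0,0.16],0],
  [[0,0,0],[0.05,0,0.16],0],
])

```text
clock: 5.62
tcp_pos: [0.5269, 0.2698, 0.101]
tcp_rot: [0.102, 0.781, -0.246]
contact_force: [-1.5, 0.4, -0.4]
gripper_width: -0.001
```

```bash
python3 -c "
from h import *
im,d=eyes.capture('side'); cv2.imwrite('pics/side4.png',cv2.resize(im[100:210,225:425],None,fx=4,fy=4,interpolation=cv2.INTER_CUBIC))
s,M,q=rep()"
```

```text
t 5.675 uvw mm [-28.6   0.2  46.4] world [0.5274 0.2696 0.1014] F [ 0.58  0.03 -0.47] grip -0.0
tool x [ 0.6836 -0.1818 -0.7068] pitch 45.0 y [0.2574 0.9663 0.0003]
joints [-0.9729  0.2225  0.0237  2.1502  1.1252  0.8172 -0.4735]
```

View pics/side4.png

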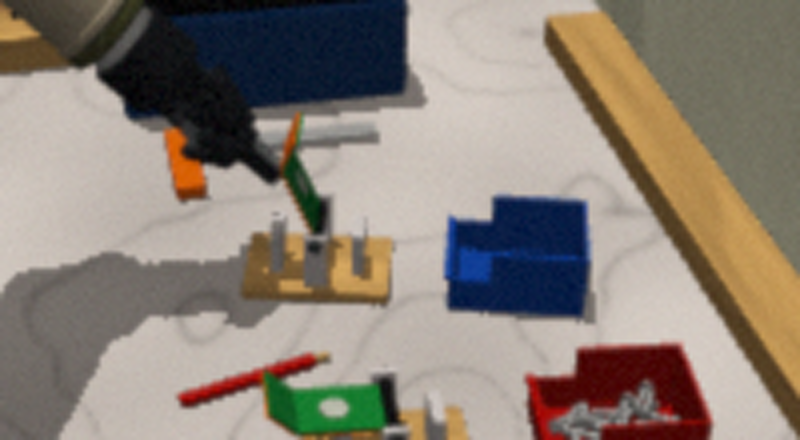

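The flag is now at about 65–70°, with the fingertip on its orange face. I'll push it on past vertical.

>>> drive_tool([
  [[0,0,0],[0.08,0,0.15],0],
  [[0,0,0],[0.08,0,0.15],0],
  [[0,0,0],[0.1,0,0.13],0],
  [[0,0,0],[0.1,0,0.13],0],
  [[0,0,0],[0.12,0,0.11],0],
  [[0,0,0],[0.12,0,0.11],0],
  [[0,0,0],[0.14,0,0.09],0],
  [[0,0,0],[0.14,0,0.09],0],
])

```text
clock: 6.68
tcp_pos: [0.5647, 0.2598, 0.1025]
tcp_rot: [0.102, 0.781, -0.246]
contact_force: [-0.6, -1.3, 1.5]
gripper_width: 0.004
```

>>> drive_tool([
  [[0,0,0],[0.15,0,0.07],0],
  [[0,0,0],[0.15,0,0.07],0],
  [[0,0,0],[0.16,0,0.04],0],
  [[0,0,0],[0.16,0,0.04],0],
  [[0,0,0],[0.16,0,0.12],0],
  [[0,0,0],[0.16,0,0.12],0],
])

```text
clock: 7.42
tcp_pos: [0.5933, 0.2521, 0.0922]
tcp_rot: [0.102, 0.781, -0.246]
contact_force: [-0.7, 0.8, 0.4]
gripper_width: -0.002
```

```bash
python3 -c "
from h import *
im,d=eyes.capture('side'); cv2.imwrite('pics/side5.png',cv2.resize(im[100:210,225:425],None,fx=4,fy=4,interpolation=cv2.INTER_CUBIC))
s,M,q=rep()"
```

```text
t 7.475 uvw mm [40.3  0.1 37.3] world [0.5939 0.2517 0.0923] F [-0.13 -0.96  1.28] grip 0.0
tool x [ 0.6833 -0.1822 -0.707 ] pitch 45.0 y [ 0.2576  0.9663 -0.    ]
joints [-0.8912  0.3022  0.0858  2.0725  1.1665  0.714  -0.4104]
```

View pics/side5.png

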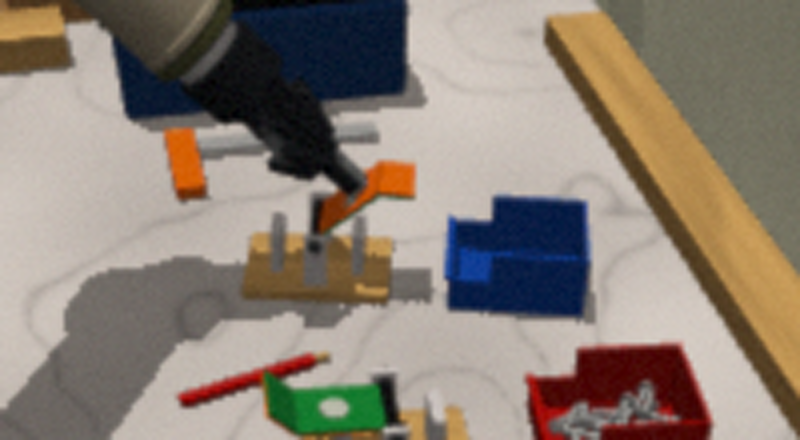

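The flag has passed over to about 140°, orange side up. I'll press it on down toward the rest.

>>> drive_tool([
  [[0,0,0],[0.18,0,0.15],0],
  [[0,0,0],[0.18,0,0.15],0],
  [[0,0,0],[0.18,0,0.07],0],
  [[0,0,0],[0.18,0,0.05],0],
  [[0,0,0],[0.16,0,-0.08],0],
  [[0,0,0],[0.16,0,-0.08],0],
  [[0,0,0],[0.1,0,-0.08],0],
  [[0,0,0],[0,0,0],0],
])

```text
clock: 8.48
tcp_pos: [0.6198, 0.245, 0.0715]
tcp_rot: [0.101, 0.781, -0.246]
contact_force: [0.2, 0.0, 0.3]
gripper_width: -0.002
```

```bash
python3 -c "
from h import *
im,d=eyes.capture('side'); cv2.imwrite('pics/side6.png',cv2.resize(im[100:210,225:425],None,fx=4,fy=4,interpolation=cv2.INTER_CUBIC))
s,M,q=rep()"
```

```text
t 8.525 uvw mm [67.   0.5 16.7] world [0.6198 0.2451 0.0717] F [ 0.77  0.09 -0.1 ] grip -0.0
tool x [ 0.6831 -0.1816 -0.7074] pitch 45.0 y [ 0.2566  0.9665 -0.0003]
joints [-0.8651  0.3678  0.1118  2.0419  1.2118  0.6595 -0.4353]
```

View pics/side6.png

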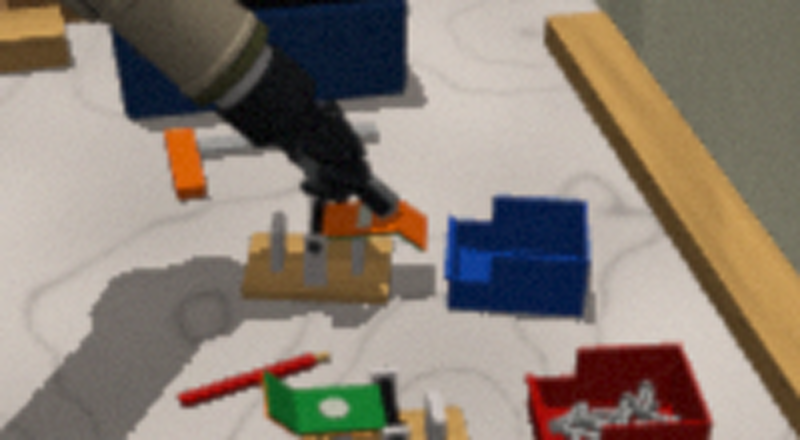

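It's nearly level, with the lip sloping down in front of the bin at crop (425,235). I'll press down in 2 mm steps and watch the force.

>>> drive_tool([
  [[0,0,0],[0.05,0,-0.05],0],
  [[0,0,0],[0.05,0,-0.05],0],
  [[0,0,0],[0,0,0],0],
])

```text
clock: 8.9
tcp_pos: [0.62, 0.2451, 0.0676]
tcp_rot: [0.102, 0.781, -0.246]
contact_force: [0.1, -1.0, -0.2]
gripper_width: 0.0
```

>>> drive_tool([
  [[0,0,0],[0.05,0,-0.05],0],
  [[0,0,0],[0,0,0],0],
])

```text
clock: 9.15
tcp_pos: [0.62, 0.245, 0.0655]
tcp_rot: [0.102, 0.781, -0.246]
contact_force: [0.3, 0.3, 0.6]
gripper_width: 0.001
```

>>> drive_tool([
  [[0,0,0],[0.03,0,-0.03],0],
  [[0,0,0],[0,0,0],0],
])

```text
clock: 9.4
tcp_pos: [0.62, 0.2451, 0.0643]
tcp_rot: [0.102, 0.781, -0.246]
contact_force: [0.4, -0.0, -0.5]
gripper_width: 0.001
```

>>> drive_tool([
  [[0,0,0],[0.03,0,-0.03],0],
  [[0,0,0],[0,0,0],0],
])

```text
clock: 9.65
tcp_pos: [0.6202, 0.2451, 0.0633]
tcp_rot: [0.102, 0.781, -0.246]
contact_force: [-1.2, 0.1, 2.3]
gripper_width: 0.004
```

>>> drive_tool([
  [[0,0,0],[0.02,0,-0.02],0],
  [[0,0,0],[0,0,0],0],
])

```text
clock: 9.9
tcp_pos: [0.6203, 0.2452, 0.0631]
tcp_rot: [0.102, 0.78, -0.246]
contact_force: [-7.1, -1.9, 9.7]
gripper_width: -0.0
```

The force jumped to about 10 N up, so the flag is on its stop. I'll retreat straight up and then back.

>>> drive_tool([
  [[0,0,0],[-0.1,0,0.1],0],
  [[0,0,0],[-0.3,0,0.3],0],
  [[0,0,0],[-0.6,0,0.6],0],
  [[0,0,0],[-0.9,0,0.6],0],
  [[0,0,0],[-1.0,0,0],0],
  [[0,0,0],[-1.0,0,0],0],
  [[0,0,0],[-1.0,0,0],0],
  [[0,0,0],[-1.0,0,-0.5],0],
])

```text
clock: 10.9
tcp_pos: [0.5214, 0.2712, 0.212]
tcp_rot: [0.104, 0.78, -0.247]
contact_force: [0.4, -0.1, 0.2]
gripper_width: -0.004
```

>>> drive_tool([
  [[0,0,0],[-0.9,0.5,-0.9],0],
  [[0,0,0],[-0.6,0.7,-0.9],0],
  [[0,0,0],[-0.2,0.7,-0.6],0],
  [[0,0,0],[0,0,0],0],
])

```text
clock: 11.4
tcp_pos: [0.4509, 0.3505, 0.1951]
tcp_rot: [0.1, 0.782, -0.243]
contact_force: [0.6, -0.7, -1.1]
gripper_width: 0.0
```

Run:
```python
from h import *
s,M,q=rep()
for n,(x0,y0,x1,y1) in (("top",(165,100,325,260)),("side",(225,100,425,210))):
    im,d=eyes.capture(n); cv2.imwrite(f"pics/{n}7.png",im); P=cloud(n,d)
    cv2.imwrite(f"pics/{n}7z.png",cv2.resize(im[y0:y1,x0:x1],None,fx=3.6,fy=3.6,interpolation=cv2.INTER_CUBIC))
    q=P-H; u,v,w=q@EX*1000,q@EY*1000,q[...,2]*1000
    for lo in range(10,100,10):
        k=(d>0)&(u>=lo)&(u<lo+10)&(abs(v)<18)&(w>-45)
        if k.any(): print(n,lo,k.sum(),"median w",np.median(w[k]).round(1))
    k=(d>0)&(u>10)&(u<68)&(abs(v)<18)&(w>-12); print("slope deg",np.degrees(np.arctan(np.polyfit(u[k],w[k],1)[0])))
    # other-scene change
    im0=cv2.imread(f"pics/{n}0.png"); df=cv2.absdiff(im,im0).max(2)>60
    cnt,_=cv2.findContours(cv2.morphologyEx(df.astype(np.uint8),cv2.MORPH_OPEN,np.ones((3,3))),0,2)
    print([cv2.boundingRect(c) for c in cnt if cv2.contourArea(c)>10])
    hsv=cv2.cvtColor(im,cv2.COLOR_BGR2HSV);b=(d>0)&(P[...,0]>.63)&(P[...,0]<.82)&(P[...,1]>.12)&(P[...,1]<.3)&(P[...,2]>.02)&(cv2.inRange(hsv,(108,120,20),(125,255,255))>0)
    print("bin",cv2.minAreaRect((P[b][:,:2]*1000).astype(np.float32)))
```

```text
t 11.4 uvw mm [-123.4   58.6  140.1] world [0.4509 0.3505 0.1951] F [ 0.61 -0.69 -1.07] grip 0.0
tool x [ 0.6831 -0.1796 -0.7079] pitch 45.1 y [ 0.2535  0.9673 -0.0008]
joints [-1.0719  0.1207 -0.1191  2.0235  0.9218  1.1026 -0.3593]
top 10 57 median w 1.8
top 20 56 median w 1.3
top 30 57 median w 2.2
top 40 57 median w 1.9
top 50 56 median w 1.2
top 60 54 median w 1.7
top 70 51 median w -1.1
top 80 45 median w -11.5
top 90 19 median w -17.9
slope deg -0.11972900747633784
[(279, 384, 29, 15), (0, 367, 27, 33), (41, 344, 58, 56), (78, 322, 11, 11), (48, 321, 21, 22), (223, 318, 6, 5), (200, 311, 27, 10), (167, 311, 7, 5), (179, 307, 17, 12), (206, 295, 7, 8), (68, 246, 244, 134), (184, 208, 38, 35), (217, 194, 5, 4), (207, 172, 24, 15)]
bin ((724.7186279296875, 214.6678466796875), (94.28533172607422, 122.2025146484375), 73.02051544189453)
side 10 35 median w -39.2
side 20 32 median w -0.4
side 30 27 median w 2.3
side 40 29 median w -29.4
side 50 32 median w 0.8
side 60 30 median w 0.8
side 70 17 median w 1.7
side 80 17 median w -11.0
side 90 5 median w -17.1
slope deg 0.339313630493235
[(138, 274, 12, 5), (102, 266, 12, 5), (161, 244, 50, 34), (156, 217, 15, 18), (65, 210, 13, 8), (100, 167, 4, 16), (323, 166, 9, 8), (318, 164, 4, 7), (308, 164, 5, 7), (285, 162, 8, 8), (209, 155, 73, 84), (99, 154, 7, 12), (317, 151, 14, 14), (305, 151, 10, 9), (53, 148, 5, 6), (278, 142, 25, 17), (119, 141, 7, 5), (172, 127, 59, 113), (117, 116, 4, 11), (74, 84, 7, 4), (51, 83, 16, 6), (221, 80, 29, 11), (204, 67, 19, 13), (188, 53, 16, 13), (182, 21, 21, 29), (174, 0, 4, 7)]
bin ((724.186767578125, 213.81317138671875), (104.39173889160156, 120.77196502685547), 73.21988677978516)
```

View pics/side7z.png

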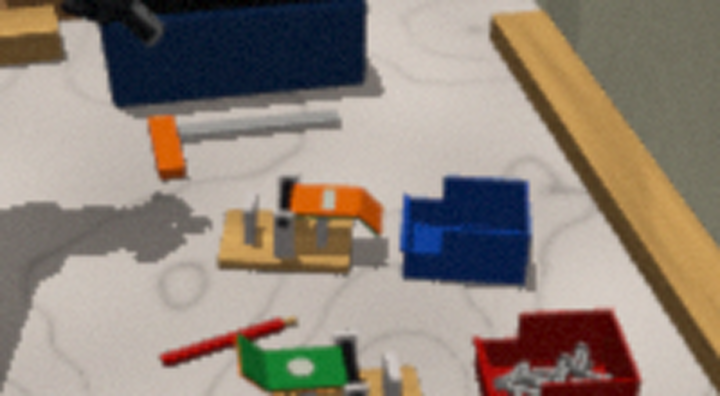

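View pics/top7.png

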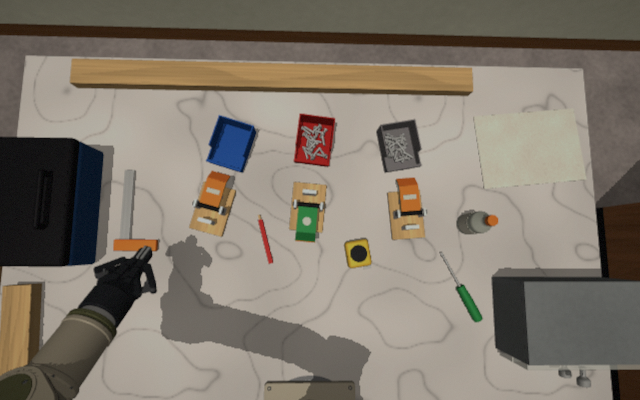

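The blue flag lies level, orange up, with its lip sloping down at top-view pixel (213,183). The bins, the other flags and the loose items look unmoved, and the arm is clear, so I'll hand in.

```bash
python3 -c "
from rig import arm
print(arm.finish_job())"
```

```text
the job is handed in; nothing more can be done
None
```

I pushed the blue bin's flag from under its lip with the closed fingers, over the pivot and down onto its stop on the bin's side. I then backed the arm off and handed the job in at about 11.5 s. The highest reading at the end of any move was about 12 N, in the final press.

- **Flag:** it lies orange up with the lip sloping down. Top-view depth gives a plate slope of −0.1° and side-view depth +0.3°. The side-view heights were noisier because some pixels saw past the flag.
- **Everything else:** the blue bin measured the same place to about 1 to 2 mm. The red and grey flags, the other bins and the loose items look unmoved by eye in the last pictures.
- **Arm:** it was well clear of everything, with the tool tip about 195 mm above the bench. No check failed.

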